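Free the pawl and close the sample press

TASK

The blue sample press stands ratcheted open over a steel sample ring. With the fingertips, press the red tail of the ratchet pawl fully down so that the pawl comes free of the teeth and stays free, then push the black palm pad of the arm down past the teeth until the arm is level on its stop, and take the hand away. Do not raise the arm, and do not pick up or shift the ring under the foot or anything else standing about.

Things in the scene. Friction and masses are not known exactly. Their poses are not given: they have to be found in the camera images.
- press: blue sample press, fixed to the table. Origin: centre of the underside of its base plate (200 along its x, 360 along its y, 20 thick); z up. Its lever mechanism lies in the plane x = 0; black palm pad towards +y, the pawl's red tail towards -y. Anvil with the sample ring at y 55; stop post at y 128, top at z 107.
- lever_hinge (a point): hinge of the arm, axis along the press's x; in the press's frame at y -60, z 120. The blue side plates around it (x +-19 to 29, y -165 to -25) reach z 135.
- pawl_hinge (a point): hinge of the pawl, axis along the press's x; in the press's frame at y -130, z 180. The side plates (x +-19 to 29) reach z 200 here.
- press_arm (a joint): lever arm, rad: 0 = level, fully down on its stop; positive = raised (starts at 0.58 to 0.72). No spring: it stays where it is left; about 4 to 10 N straight down on the palm pad moves it. While the pawl is in the teeth the arm goes down only by the slack to the next tooth (at most 0.16) and is then blocked.
- palm_pad (a point): centre of the top face of the black rubber palm pad (56 x 56, 12 thick) at the end of the blue arm: 237 from the arm hinge along the arm, 18 above the arm's line. The pad slopes 0.3 rad down to its free end when the arm is level; the point is then 138 above the table, about 260 to 290 at the start. It moves on an arc about the arm hinge.
- pawl (a joint): ratchet pawl, rad: 0 = its nose down between the teeth of the arm's steel toothed wheel; 0.4 = red tail pressed fully down, nose lifted clear (the nose clears the teeth from about 0.17). Stiff hinge without spring: it stays where it is left. About 2 to 4 N down on the tail moves it.
- pawl_tail (a point): centre of the top face of the red plate (44 x 44) on the tail of the pawl, 72 from the pawl hinge; about 197 to 200 above the table at the start, moving down by about 30 on an arc about the pawl hinge when pressed home.
- sample_ring_mid (a point): steel sample ring, 68 outer dia x 30 tall, standing loose on the anvil under the presser foot (round steel plate 72 dia carried by the arm). With the arm level the foot lies about 1.5 above the ring. Point at its centre.
- brass_weight_mid (a point): small brass weight with a knob, 28 dia x 38 tall, standing loose on the press's base plate; point at its centre
- stone_disc_center (a point): terracotta-coloured porous stone disc, 48 dia x 12, lying loose on the press's base plate; point at its centre
- steel_puck_mid (a point): steel specimen disc 72 dia x 36 in the blue tray; point at its centre
- spare_ring_mid (a point): second steel ring, 72 dia x 24 tall, loose on the table; point at its centre
- wash_bottle_mid (a point): white plastic bottle with red cap, 60 dia x 130 tall; point half-way up
- sample_jar_mid (a point): glass jar with paper label and white cap, 60 dia x 75 tall; point half-way up
- driver_grip (a point): screwdriver, 170 long, lying on the table beyond the press; point on its handle

How it is judged:
On the way, in this order (a step that is already met when the one before it is completed fails the run):
1. the pawl is pressed free while the arm is still up (value of joint pawl above 0.25 rad and value of joint press_arm above 0.38 rad), for 0.2 s.
2. the arm is pushed down to its stop with the pawl free (value of joint press_arm below 0.035 rad and value of joint pawl above 0.25 rad), for 0.2 s.
At the end, for the whole second after the job is handed in: arm within 0.04 rad of level and at rest, pawl still free (above 0.25 rad), sample ring within 12 mm and every other loose thing within 20 mm of where it stood (value of joint press_arm below 0.04 rad and velocity of joint press_arm between -0.05 and 0.05 rad/s and value of joint pawl above 0.25 rad and distance of each of brass_weight_mid, stone_disc_center, steel_puck_mid, spare_ring_mid, wash_bottle_mid, sample_jar_mid, driver_grip from where it was at the start of the episode below 0.02 m and distance of sample_ring_mid from where it was at the start of the episode below 0.012 m); the robot touches nothing.
It fails at once if the arm is raised above its starting range (value of joint press_arm above 0.79 rad).
It fails at once if the arm is forced against the engaged pawl (value of joint press_arm below 0.38 rad and value of joint pawl below 0.12 rad).
It fails at once if the sample ring is shifted or lifted (distance of sample_ring_mid from where it was at the start of the episode above 0.012 m).
It fails at once if another loose thing is lifted, knocked or shifted (distance of any of brass_weight_mid, stone_disc_center, steel_puck_mid, spare_ring_mid, wash_bottle_mid, sample_jar_mid, driver_grip from where it was at the start of the episode above 0.02 m).
It also fails if it takes over 53 s, if anything falls off the work surface, if the arm or the gripper's body presses on something with over 40 N, if the wrist force passes 120 N, or if a joint passes its speed limit or range.

ROBOT

A 7-joint arm with a two-finger parallel gripper is mounted at the origin on the work surface. World frame = base frame: x ahead of the robot, y to its left, z up, the work surface at z = 0. Lengths are in m, angles in rad, forces in N, time in s.
With the tool pointing down it reaches from about 0.425 to 0.925 m from the base axis. Payload 6.8 kg.
Tool frame: the origin (TCP) lies on the centre line of the jaws, within the pads' length; the fingertips stand 14 mm ahead of it and the grasp point (between the pads) lies 5 mm behind it (r.tips_ahead is the distance from the TCP to the fingertips, in m); z points along the fingers, y is the line along which they close (so a half turn about z gives the same grasp; the last joint's range is limited). The gripper opens to 85 mm and grips with 20 to 120 N. Pads are 22 mm wide; open, the fingers measure 114 mm over their backs; the gripper's body (76 mm by 85 mm) begins 54 mm behind the grasp point. The pads swing forward as they close: fully open they stand 13 mm farther back than shut.
Start: joints at [1.059, 0.477, 0.022, 1.555, -0.011, 1.109, -0.083], TCP at [0.265, -0.621, 0.245] pointing down, gripper open.
Joint ranges: [-2.96, 2.96], [-0.34, 2.1], [-1.41, 1.46], [0.24, 2.44], [-1.37, 4.51], [0.17, 1.92], [-2.96, 2.96]. Speed limits (rad/s): [2.39, 2.39, 3.14, 3.14, 3.14, 3.14, 3.14].

INTERFACE

Orientations are given as a rotation vector (axis times angle).
In Python, from bench import r, eyes gives the robot as it stands.
- The arm moves only by the tool step_arm, never from a script. Its argument "rows" is a list of rows, each a list of 6 numbers: the shift along the world's x, y, z in units of 60 cm (1.0 is 60 cm), then the turn, a rotation vector about the world's x, y, z in units of pi rad (1.0 is pi rad). In form: [[x, y, z, rx, ry, rz], ...]. A call has 1 to 5 rows; each row is the pose to reach, as a shift and turn from the pose commanded when the call began, turning the shorter way round; what a row does not reach only later rows make up. A row lasts 1/12 s, in which the tool goes at most 41.7 mm and 7.16 degrees, less where a joint would pass 70% of its speed; a pose out of reach is approached as far as the arm can. A call with a number of a shift or a turn outside -1 to 1 is refused whole. A call with a gripper value outside its range is refused whole. "jaw" is the closure, from 0 (fully open) to 1 (shut), set as the call begins (left out, the last holds). The fingers move at their own pace and stop on an object; "squeeze" is the grip in N (left out, the last holds). Time passes only in rows, so rows that repeat a pose let the fingers close. It gives the time, the measured TCP pose, the force, the opening and the grip force at its end, in the units of the state.
- r.get_obs(): the state, without advancing time (a new reading comes with each control period).
- eyes.grab_frame(name): name is "side" or "top" or "wrist"; returns the picture (400x640x3 uint8, red, green, blue); there is no depth.
- eyes.camera_info(name): a dict with "mtx" (3x3 intrinsics, pixels), "k1" (the pictures are not rectified: a ray, as slopes to the right and down, at radius r is drawn at 1 + k1 r^2 times it, then the intrinsics apply), "extrinsics" (4x4, takes a point from camera to world coordinates); the wrist camera has in their place "tool_from_camera" (4x4, takes a point from camera to tool coordinates, whose origin is the TCP and whose axes are the flange's). Camera axes: x right, y down, z forward; pixel columns grow to the right and rows downward; lengths in m; the calibration is good to about 2 mm. A picture is of the moment at which its call begins: read the wrist's pose just before it. camera_info takes no time and is no camera call.
- r.hand_in(): hands the job in; it is judged then, once.
The state is a dict: "clock": time; "joints": joint angles; "qvel": joint speeds; "tau": joint torques, N m; "tcp_pos": TCP position; "orientation": TCP orientation; "contact_force": force on the tool from outside, world axes, zero at the start; "moment": the same for the moment, N m; "grip_width": finger opening in m; "gripper_force": force on a finger pad.
Only numpy, scipy, OpenCV 4.12 (cv2) and the standard library are available. Lean on these libraries where they do the work, as an engineer would, in place of code of your own. Each camera call takes 0.05 s, during which the arm holds its last target. There are 200 camera calls.

## Working session

There is one attempt and no reset: what is moved stays moved. The work goes in short steps, Python scripts to look and compute and a tool call to move; the robot and the scene stay as the last step left them, time stands still between calls to the robot, and variables do not carry over. Pictures are saved under pics/ and viewed, at most 10 in all, crops included, and the job is handed in when it is done.

Besides the shell and the picture viewer there is one more tool, called after ">>>" by a JSON object that holds its "fn" and its "kwargs", one argument or row to a line. step_arm: Moves the arm, as the interface text tells. Shifts and turns lie within -1 to 1; 1 stands for 60 cm of shift or pi rad of turn. Its arguments: {"type":"object","properties":{"rows":{"type":"array"},"jaw":{"type":"number"},"squeeze":{"type":"number"}},"required":["rows"]}

```bash
mkdir -p pics; cat > h.py <<'E'
import numpy as np,cv2
from bench import r,eyes
def ray(n,uv,T=None):
    c=eyes.camera_info(n);K=np.array(c["mtx"]);T=np.array(c["extrinsics"]) if T is None else T
    p=np.array([(uv[0]-K[0,2])/K[0,0],(uv[1]-K[1,2])/K[1,1]]);q=p.copy()
    for _ in range(20): q=p/(1+c["k1"]*(q@q))
    d=T[:3,:3]@np.r_[q,1];return T[:3,3],d/np.linalg.norm(d)
def onz(n,uv,z):
    o,d=ray(n,uv);return o+d*(z-o[2])/d[2]
def proj(n,P):
    c=eyes.camera_info(n);K=np.array(c["mtx"]);T=np.linalg.inv(np.array(c["extrinsics"]))
    p=T[:3,:3]@P+T[:3,3];q=p[:2]/p[2];q=q*(1+c["k1"]*(q@q));return K[:2,:2]@q+K[:2,2]
def tri(a,ua,b,ub):
    o1,d1=ray(a,ua);o2,d2=ray(b,ub)
    A=np.c_[d1,-d2];s=np.linalg.lstsq(A,o2-o1,rcond=None)[0]
    x,y=o1+s[0]*d1,o2+s[1]*d2;return (x+y)/2,np.linalg.norm(x-y)
E
python3 - <<'E'
from h import *
for n in("side","top"):
    f=eyes.grab_frame(n);cv2.imwrite(f"pics/{n}0.png",f[:,:,::-1]);T=np.array(eyes.camera_info(n)["extrinsics"]);print(n,T[:3,3].round(3),T[:3,2].round(2))
o=r.get_obs();print(o)
E
```

```text
side [-0.045  0.588  1.033] [ 0.46 -0.52 -0.72]
top [ 0.411 -0.058  1.502] [ 0.09  0.01 -1.  ]
{'clock': 0.1, 'joints': array([ 1.05887889,  0.47771613,  0.02232938,  1.55633338, -0.01150582,
        1.10927407, -0.08311421]), 'qvel': array([ 1.09800847e-03, -2.43480330e-04,  5.19527440e-05, -2.12895626e-03,
        1.81371661e-03,  2.03549832e-04,  3.07724164e-04]), 'tau': array([ 3.95550480e-03, -5.97765648e+01,  1.61343846e+00, -2.81955224e+01,
        1.28356920e-02,  4.96500594e-03, -8.32924002e-06]), 'tcp_pos': array([ 0.26503625, -0.62025266,  0.24443163]), 'orientation': array([-3.07625344e+00, -6.29727166e-01,  6.64733377e-04]), 'contact_force': array([ 0.55047759,  0.15394649, -0.04251232]), 'moment': array([-0.00703299, -0.00010982, -0.03635173]), 'gripper_force': 0.0, 'grip_width': 0.08558389662090574}
```

View pics/side0.png

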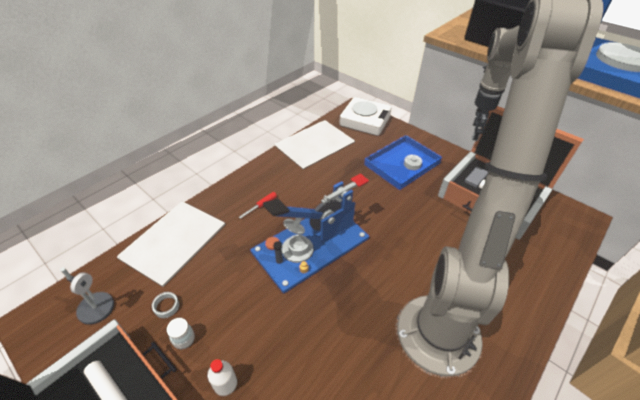

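View pics/top0.png

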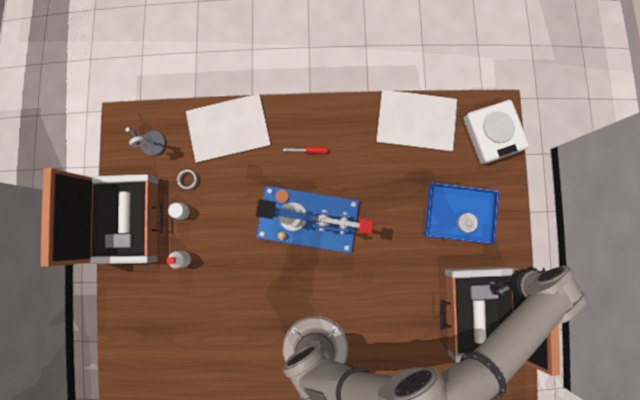

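The side view shows the red tail near (360,181) and the pad near (272,206). In the top view the tail is near (366,227), the pad near (266,209), and the base plate has corners near (265,187), (360,200), (352,252) and (257,239).

```bash
cat > loc.py <<'E'
from h import *
def blob(n,m,box):
    x0,y0,x1,y1=box;k=np.zeros(m.shape,np.uint8);k[y0:y1,x0:x1]=m[y0:y1,x0:x1]
    N,l,s,c=cv2.connectedComponentsWithStats(k);i=1+np.argmax(s[1:,4]);return c[i],s[i],(l==i).astype(np.uint8)
def red(f): f=f.astype(int);return (f[...,0]>130)&(f[...,1]<70)&(f[...,2]<70)
def dark(f): return f.max(2)<55
E
python3 - <<'E'
from loc import *
S=cv2.imread("pics/side0.png")[:,:,::-1];T=cv2.imread("pics/top0.png")[:,:,::-1]
rs,a,_=blob("side",red(S),(345,170,375,192));rt,b,_=blob("top",red(T),(355,215,378,240));print(rs,a,rt,b,tri("side",rs,"top",rt),onz("top",rt,.198))
ds,a,_=blob("side",dark(S),(255,190,290,222));dt,b,_=blob("top",dark(T),(250,195,282,222));print(ds,a,dt,b,tri("side",ds,"top",dt))
f=T.astype(int);bl=(f[...,2]>90)&(f[...,0]<70)&(f[...,2]>1.5*f[...,1])
_,s,m=blob("top",bl,(240,175,365,260))
c=cv2.findContours(m,cv2.RETR_EXTERNAL,cv2.CHAIN_APPROX_NONE)[0][0]
rect=cv2.minAreaRect(c);bx=cv2.boxPoints(rect);print(rect)
W=[onz("top",p,.02) for p in bx]
for w in W: print(w.round(4))
print(np.mean(W,0),[np.linalg.norm(W[i]-W[i-1]).round(4) for i in range(4)])
t=tri("side",rs,"top",rt)[0];d=tri("side",ds,"top",dt)[0];print(np.linalg.norm((t-d)[:2]),np.degrees(np.arctan2(*(d-t)[1::-1])))
cv2.imwrite("pics/z.png",np.hstack([cv2.resize(S[:,:,::-1][160:300,240:380],(400,400)),cv2.resize(T[:,:,::-1][170:270,245:385],(400,286))[:, :].copy() if 0 else cv2.copyMakeBorder(cv2.resize(T[:,:,::-1][170:270,245:385],(400,286)),0,114,0,0,0)]))
E
```

```text
[359.64166667 179.73333333] [351 174  17  13 120] [365.48421053 225.95263158] [358 218  16  16 190] (array([ 0.4470874 , -0.18707141,  0.19409026]), np.float64(0.001332741900033246)) [ 0.44752973 -0.1863128   0.198     ]
[279.4375 212.8125] [274 211  11   4  16] [265.38934426 208.77868852] [257 200  18  18 244] (array([0.50381559, 0.13020775, 0.24974802]), np.float64(0.01386218692597722))
((308.0545349121094, 219.05328369140625), (95.50041198730469, 52.54646301269531), 9.344672203063965)
[0.4212 0.2046 0.02  ]
[0.616  0.1697 0.02  ]
[ 0.5472 -0.1844  0.02  ]
[ 0.3545 -0.1461  0.02  ]
[0.48471737 0.01097727 0.02      ] [np.float64(0.357), np.float64(0.1979), np.float64(0.3607), np.float64(0.1966)]
0.32231064741919285 79.86286883305942
```

View pics/z.png

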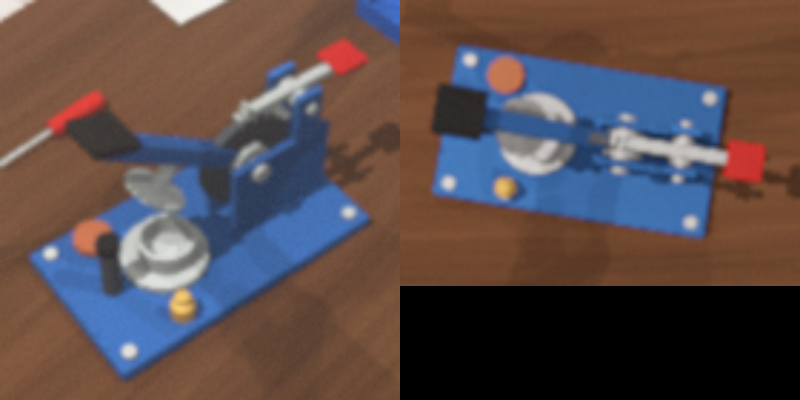

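The zoom confirms it: tail plate at the right, pad at the left end of the raised arm, and the press's +y at about 79° in world. The tail is at about (0.447,-0.187,0.195). I'll rise with the jaws closed and move over it.

>>> {"fn": "step_arm", "kwargs": {
  "rows": [
    [0.05, 0.1, 0.1, 0, 0, 0],
    [0.07, 0.16, 0.15, 0, 0, 0],
    [0.09, 0.22, 0.15, 0, 0, 0],
    [0.12, 0.28, 0.15, 0, 0, 0],
    [0.15, 0.34, 0.15, 0, 0, 0]
  ],
  "jaw": 1,
  "squeeze": 40
}}

```text
clock: 0.52
tcp_pos: [0.3386, -0.452, 0.3323]
orientation: [3.076, 0.628, 0.001]
contact_force: [0.7, -0.0, 0.1]
grip_width: 0.0256
gripper_force: 0.0
```

>>> {"fn": "step_arm", "kwargs": {
  "rows": [
    [0.03, 0.06, 0, 0, 0, 0],
    [0.06, 0.13, 0, 0, 0, 0],
    [0.09, 0.2, 0, 0, 0, 0],
    [0.12, 0.27, 0, 0, 0, 0],
    [0.15, 0.34, 0, 0, 0, 0]
  ]
}}

```text
clock: 0.93
tcp_pos: [0.4221, -0.2618, 0.3306]
orientation: [3.078, 0.63, -0.0]
contact_force: [0.7, -0.3, 0.4]
grip_width: 0.0006
gripper_force: 0.0
```

>>> {"fn": "step_arm", "kwargs": {
  "rows": [
    [0.003, 0.042, 0, 0, 0, 0],
    [0.003, 0.042, 0, 0, 0, 0],
    [0.003, 0.042, 0, 0, 0, 0],
    [0.003, 0.042, 0, 0, 0, 0]
  ]
}}

```text
clock: 1.27
tcp_pos: [0.4233, -0.2395, 0.3306]
orientation: [3.078, 0.629, -0.001]
contact_force: [-0.7, -0.6, 0.8]
grip_width: -0.0001
gripper_force: 0.0
```

>>> {"fn": "step_arm", "kwargs": {
  "rows": [
    [0.02, 0.04, 0, 0, 0, 0],
    [0.039, 0.083, 0, 0, 0, 0],
    [0.039, 0.083, -0.06, 0, 0, 0],
    [0.039, 0.083, -0.12, 0, 0, 0],
    [0.039, 0.083, -0.17, 0, 0, 0]
  ]
}}

```text
clock: 1.68
tcp_pos: [0.4465, -0.1902, 0.227]
orientation: [3.078, 0.627, -0.0]
contact_force: [-0.9, 0.1, 0.2]
grip_width: -0.0003
gripper_force: 0.0
```

>>> {"fn": "step_arm", "kwargs": {
  "rows": [
    [0, 0, 0, 0, 0, 0],
    [0, 0, 0, 0, 0, 0]
  ]
}}

```text
clock: 1.85
tcp_pos: [0.446, -0.19, 0.2279]
orientation: [-3.077, -0.626, 0.005]
contact_force: [0.1, -0.8, 0.5]
grip_width: -0.0001
gripper_force: 0.0
```

```bash
python3 - <<'E'
from h import *
print(r.get_obs()["tcp_pos"],r.tips_ahead)
a=eyes.grab_frame("side");b=eyes.grab_frame("top")
cv2.imwrite("pics/c1.png",np.hstack([cv2.resize(a[120:240,290:410],(400,400)),cv2.resize(b[170:290,300:420],(400,400))])[:,:,::-1])
E
```

```text
[ 0.44601178 -0.1899887   0.22790562] 0.014
```

View pics/c1.png

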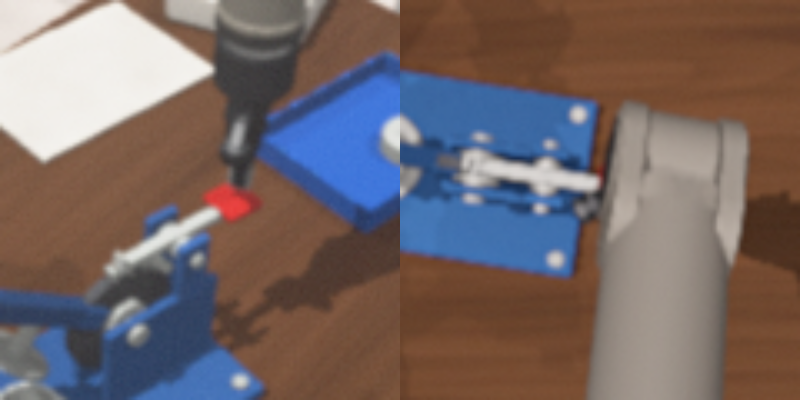

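The fingertips stand just above the red plate at crop (238,185). Pressing down now.

>>> {"fn": "step_arm", "kwargs": {
  "rows": [
    [0, 0, -0.012, 0, 0, 0],
    [0, 0, -0.024, 0, 0, 0],
    [0, 0, -0.034, 0, 0, 0],
    [0, 0, -0.042, 0, 0, 0],
    [0, 0, -0.05, 0, 0, 0]
  ]
}}

```text
clock: 2.37
tcp_pos: [0.4474, -0.1896, 0.1987]
orientation: [3.077, 0.629, 0.001]
contact_force: [-1.0, -2.8, 2.5]
grip_width: -0.0
gripper_force: 1.5
```

>>> {"fn": "step_arm", "kwargs": {
  "rows": [
    [0, 0, -0.008, 0, 0, 0],
    [0, 0, -0.016, 0, 0, 0],
    [0, 0, -0.021, 0, 0, 0],
    [0, 0, -0.025, 0, 0, 0],
    [0, 0, -0.025, 0, 0, 0]
  ]
}}

```text
clock: 2.78
tcp_pos: [0.4477, -0.1891, 0.1852]
orientation: [3.077, 0.629, 0.001]
contact_force: [-5.4, -1.2, 19.3]
grip_width: 0.0002
gripper_force: 9.1
```

>>> {"fn": "step_arm", "kwargs": {
  "rows": [
    [0, 0, 0.06, 0, 0, 0],
    [0, 0, 0.13, 0, 0, 0],
    [0, 0, 0.19, 0, 0, 0],
    [0, 0, 0.25, 0, 0, 0],
    [0, 0, 0.28, 0, 0, 0]
  ]
}}

```text
clock: 3.2
tcp_pos: [0.4483, -0.1881, 0.3557]
orientation: [3.076, 0.631, 0.007]
contact_force: [1.1, 0.3, 0.3]
grip_width: -0.0
gripper_force: 0.0
```

>>> {"fn": "step_arm", "kwargs": {
  "rows": [
    [0.01, 0.05, 0, 0, 0, 0],
    [0.02, 0.1, 0, 0, 0, 0],
    [0.03, 0.16, 0, 0, 0, 0],
    [0.04, 0.22, 0, 0, 0, 0],
    [0.05, 0.27, 0, 0, 0, 0]
  ]
}}

```text
clock: 3.62
tcp_pos: [0.4765, -0.0234, 0.3512]
orientation: [-3.076, -0.633, 0.002]
contact_force: [0.0, -0.4, -0.1]
grip_width: -0.0
gripper_force: 0.0
```

```bash
python3 - <<'E'
from loc import *
print(r.get_obs()["tcp_pos"])
a=eyes.grab_frame("side");b=eyes.grab_frame("top")
rs,s1,_=blob("side",red(a),(340,165,380,205));rt,s2,_=blob("top",red(b),(350,210,385,245));print(rs,s1,rt,s2,tri("side",rs,"top",rt))
cv2.imwrite("pics/c2.png",np.hstack([cv2.resize(a[130:270,240:380],(400,400)),cv2.resize(b[150:290,250:390],(400,400))])[:,:,::-1])
E
```

```text
[ 0.47648507 -0.02340456  0.35120285]
[358.95121951 185.70731707] [351 182  16   9  82] [364.61029412 225.91911765] [359 220  12  13 136] (array([ 0.44757187, -0.18716645,  0.1664345 ]), np.float64(0.002496187052372079))
```

View pics/c2.png

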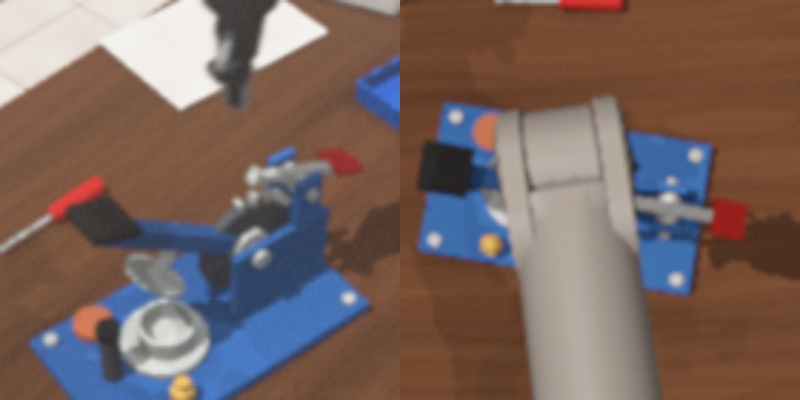

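The tail dropped 28 mm and the nose is visibly lifted. Next I'll work out the arm angle from the pad's top-view pixel and get the arc waypoints.

```bash
python3 - <<'E'
from h import *
yd=np.array([.190,.982]);O=np.array([.4847,.011])
def pad(t):
    y=-.06+.237*np.cos(t)-.018*np.sin(t);z=.12+.237*np.sin(t)+.018*np.cos(t);return np.r_[O+y*yd,z]
for t in(.55,.6,.65,.7,.75):print(t,pad(t).round(4),proj("top",pad(t)).round(1),proj("side",pad(t)).round(1))
for t in(.65,.5,.4,.3,.2,.1,0):print(t,(pad(t)+[0,0,.014]).round(3))
E
```

```text
0.55 [0.5099 0.1413 0.2592] [262.9 208.4] [272.4 211.3]
0.6 [0.5085 0.1342 0.2687] [264.6 208.5] [274.3 207.8]
0.65 [0.5071 0.1267 0.2778] [266.6 208.7] [276.4 204.4]
0.7 [0.5055 0.1187 0.2864] [268.7 208.9] [278.7 201. ]
0.75 [0.5039 0.1103 0.2947] [271.1 209.2] [281.1 197.6]
0.65 [0.507 0.127 0.292]
0.5 [0.511 0.148 0.263]
0.4 [0.513 0.16  0.243]
0.3 [0.515 0.169 0.221]
0.2 [0.517 0.177 0.199]
0.1 [0.518 0.182 0.176]
0 [0.518 0.185 0.152]
```

>>> {"fn": "step_arm", "kwargs": {
  "rows": [
    [0.01, 0.06, 0, 0, 0, 0],
    [0.02, 0.12, 0, 0, 0, 0],
    [0.03, 0.17, 0, 0, 0, 0],
    [0.04, 0.22, 0, 0, 0, 0],
    [0.052, 0.255, 0, 0, 0, 0]
  ]
}}

```text
clock: 4.13
tcp_pos: [0.5074, 0.1293, 0.3512]
orientation: [-3.076, -0.634, 0.002]
contact_force: [0.2, -0.2, 1.0]
grip_width: 0.0001
gripper_force: 0.0
```

>>> {"fn": "step_arm", "kwargs": {
  "rows": [
    [0, 0, 0, 0, 0, 0],
    [0, 0, 0, 0, 0, 0]
  ]
}}

```text
clock: 4.3
tcp_pos: [0.5078, 0.1273, 0.3509]
orientation: [-3.076, -0.634, 0.003]
contact_force: [0.2, -0.6, 0.2]
grip_width: 0.0001
gripper_force: 0.0
```

Arm angle is about 0.62. Descending onto the pad, then following the arc.

>>> {"fn": "step_arm", "kwargs": {
  "rows": [
    [0, 0, -0.04, 0, 0, 0],
    [0, 0.003, -0.08, 0, 0, 0],
    [0.001, 0.006, -0.1, 0, 0, 0],
    [0.002, 0.012, -0.115, 0, 0, 0],
    [0.003, 0.02, -0.13, 0, 0, 0]
  ]
}}

```text
clock: 4.72
tcp_pos: [0.5101, 0.1384, 0.2746]
orientation: [-3.077, -0.628, -0.001]
contact_force: [-3.6, 3.4, 11.0]
grip_width: 0.0002
gripper_force: 5.1
```

>>> {"fn": "step_arm", "kwargs": {
  "rows": [
    [0.001, 0.006, -0.01, 0, 0, 0],
    [0.002, 0.012, -0.02, 0, 0, 0],
    [0.003, 0.018, -0.03, 0, 0, 0],
    [0.004, 0.023, -0.04, 0, 0, 0],
    [0.005, 0.028, -0.05, 0, 0, 0]
  ]
}}

```text
clock: 5.13
tcp_pos: [0.5135, 0.1564, 0.2453]
orientation: [-3.076, -0.63, -0.003]
contact_force: [-2.4, 3.8, 10.0]
grip_width: 0.0002
gripper_force: 4.8
```

>>> {"fn": "step_arm", "kwargs": {
  "rows": [
    [0.001, 0.006, -0.015, 0, 0, 0],
    [0.002, 0.012, -0.03, 0, 0, 0],
    [0.003, 0.018, -0.045, 0, 0, 0],
    [0.004, 0.023, -0.06, 0, 0, 0],
    [0.005, 0.028, -0.075, 0, 0, 0]
  ]
}}

```text
clock: 5.55
tcp_pos: [0.5173, 0.1738, 0.2005]
orientation: [-3.075, -0.629, -0.006]
contact_force: [-0.7, 3.2, 10.5]
grip_width: -0.0001
gripper_force: 5.0
```

>>> {"fn": "step_arm", "kwargs": {
  "rows": [
    [0.001, 0.004, -0.015, 0, 0, 0],
    [0.001, 0.008, -0.03, 0, 0, 0],
    [0.002, 0.011, -0.042, 0, 0, 0],
    [0.002, 0.013, -0.053, 0, 0, 0],
    [0.002, 0.015, -0.062, 0, 0, 0]
  ]
}}

```text
clock: 5.97
tcp_pos: [0.5188, 0.182, 0.1629]
orientation: [-3.076, -0.629, -0.006]
contact_force: [-0.1, 2.0, 8.1]
grip_width: -0.0004
gripper_force: 4.2
```

>>> {"fn": "step_arm", "kwargs": {
  "rows": [
    [0, 0.001, -0.005, 0, 0, 0],
    [0, 0.002, -0.01, 0, 0, 0],
    [0, 0.003, -0.014, 0, 0, 0],
    [0, 0.003, -0.018, 0, 0, 0],
    [0, 0.003, -0.018, 0, 0, 0]
  ]
}}

```text
clock: 6.38
tcp_pos: [0.5192, 0.183, 0.1544]
orientation: [3.078, 0.628, 0.006]
contact_force: [-6.6, -2.2, 25.6]
grip_width: 0.0001
gripper_force: 11.9
```

>>> {"fn": "step_arm", "kwargs": {
  "rows": [
    [0, 0, -0.003, 0, 0, 0],
    [0, 0, -0.006, 0, 0, 0],
    [0, 0, -0.006, 0, 0, 0],
    [0, 0, -0.006, 0, 0, 0],
    [0, 0, -0.006, 0, 0, 0]
  ]
}}

```text
clock: 6.8
tcp_pos: [0.5195, 0.183, 0.1537]
orientation: [3.077, 0.627, 0.009]
contact_force: [-14.0, -5.1, 51.2]
grip_width: 0.0001
gripper_force: 23.0
```

Firmly on the stop: the force doubled for 0.7 mm of travel. Lifting straight up and clear.

>>> {"fn": "step_arm", "kwargs": {
  "rows": [
    [0, 0, 0.01, 0, 0, 0],
    [0, 0, 0.04, 0, 0, 0],
    [0, 0, 0.1, 0, 0, 0],
    [0, 0, 0.16, 0, 0, 0],
    [0, 0, 0.22, 0, 0, 0]
  ]
}}

```text
clock: 7.22
tcp_pos: [0.517, 0.1811, 0.2804]
orientation: [3.078, 0.628, -0.002]
contact_force: [2.3, 1.0, -0.6]
grip_width: -0.0002
gripper_force: 0.0
```

>>> {"fn": "step_arm", "kwargs": {
  "rows": [
    [0.02, 0.06, 0.03, 0, 0, 0],
    [0.03, 0.12, 0.06, 0, 0, 0],
    [0.04, 0.18, 0.06, 0, 0, 0],
    [0.04, 0.24, 0.06, 0, 0, 0],
    [0.04, 0.26, 0.06, 0, 0, 0]
  ]
}}

```text
clock: 7.63
tcp_pos: [0.54, 0.3433, 0.3153]
orientation: [-3.073, -0.636, 0.001]
contact_force: [-1.3, 0.8, 0.5]
grip_width: -0.0001
gripper_force: 0.0
```

```bash
python3 - <<'E'
from loc import *
print(r.get_obs()["tcp_pos"],r.get_obs()["contact_force"])
a=eyes.grab_frame("side");b=eyes.grab_frame("top")
rs,s1,_=blob("side",red(a),(340,165,380,205));rt,s2,_=blob("top",red(b),(350,210,385,245));print(rs,s1,rt,s2,tri("side",rs,"top",rt))
P=np.array([.5182,.185,.138]);print(proj("side",P),proj("top",P))
cv2.imwrite("pics/c3.png",np.hstack([cv2.resize(a[160:300,240:380],(400,400)),cv2.resize(b[150:290,235:375],(400,400))])[:,:,::-1])
E
```

```text
[0.54001904 0.34334684 0.31533474] [-1.28483084  0.78923994  0.49452974]
[359.49295775 186.35211268] [352 182  15  10  71] [364.78235294 226.06470588] [358 219  14  15 170] (array([ 0.44663356, -0.18838579,  0.16324707]), np.float64(0.0037478908305462314))
[262.80855534 245.30238215] [255.92293177 208.95268036]
```

View pics/c3.png

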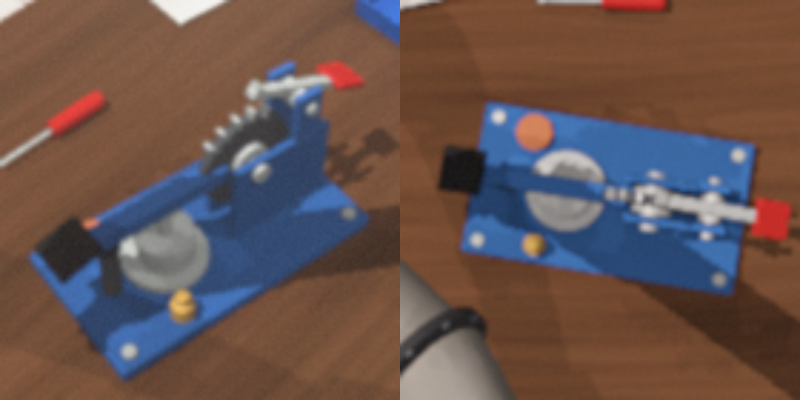

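The arm is level, with the pad at side pixel (263,246) against a predicted (263,245). The pawl is still free and everything else is in place. Letting the arm settle, then handing in.

>>> {"fn": "step_arm", "kwargs": {
  "rows": [
    [0, 0, 0, 0, 0, 0],
    [0, 0, 0, 0, 0, 0],
    [0, 0, 0, 0, 0, 0]
  ]
}}

```text
clock: 7.98
tcp_pos: [0.5422, 0.3362, 0.315]
orientation: [3.077, 0.625, -0.0]
contact_force: [-0.5, -0.3, -0.7]
grip_width: -0.0002
gripper_force: 0.0
```

```bash
python3 -c "
from bench import r
print(r.hand_in())"
```

```text
the job is handed in; nothing more can be done
None
```

I pressed the pawl free, pushed the arm down level onto its stop, took the hand clear and handed the job in at about 8 s; `r.hand_in()` gave no verdict, but the last pictures show the pawl still free, the arm level and nothing near the press visibly shifted.

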